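# Set out the graduated hand bells in their display stand

## Task

The four brass hand bells came off the van in any old order in the packing tray. Set them out for sale in the fitted wooden stand, each bell upright and fully down in the recess of its own size, so that they run along the row from the largest to the smallest, and let go of them all. Put each one down gently, do not drop any or knock one over, and leave the green glass vase where it stands.

Things in the scene. Friction and masses are not known exactly. Their poses are not given: they have to be found in the camera images.
- bell_large: The largest of four loose brass hand bells with upright dark wooden handles: mouth 72 mm across, brass 60 mm high, tapering upward, 142 mm high in all, about 420 g (hidden, up to a third either way). Grip the handle where it is a plain 24 mm round, 104 to 132 mm above the mouth; lower down it thins. Origin: centre of the mouth (underside); z up the handle.
- bell_second: The second largest of four loose brass hand bells with upright dark wooden handles: mouth 61 mm across, brass 52 mm high, tapering upward, 129 mm high in all, about 320 g (hidden, up to a third either way). Grip the handle where it is a plain 24 mm round, 91 to 119 mm above the mouth; lower down it thins. Origin: centre of the mouth (underside); z up the handle.
- bell_third: The third largest of four loose brass hand bells with upright dark wooden handles: mouth 51 mm across, brass 45 mm high, tapering upward, 117 mm high in all, about 230 g (hidden, up to a third either way). Grip the handle where it is a plain 24 mm round, 79 to 107 mm above the mouth; lower down it thins. Origin: centre of the mouth (underside); z up the handle.
- bell_small: The smallest of four loose brass hand bells with upright dark wooden handles: mouth 42 mm across, brass 38 mm high, tapering upward, 106 mm high in all, about 160 g (hidden, up to a third either way). Grip the handle where it is a plain 24 mm round, 68 to 96 mm above the mouth; lower down it thins. Origin: centre of the mouth (underside); z up the handle.
- recess_large: The largest of four round baize-lined recesses in a row in the fixed wooden stand, for the largest bell: 88 mm across, 8 mm deep, 8 mm to spare all round the bell. Origin: centre of its floor, 16 mm above the table; z up, y along the row towards the largest. The stand: 120 mm wide (x), 341 mm long (y), 24 mm high.
- recess_second: The second largest of four round baize-lined recesses in a row in the fixed wooden stand, for the second largest bell: 77 mm across, 8 mm deep, 8 mm to spare all round the bell. Origin: centre of its floor, 16 mm above the table; z up, y along the row towards the largest. The stand: 120 mm wide (x), 341 mm long (y), 24 mm high.
- recess_third: The third largest of four round baize-lined recesses in a row in the fixed wooden stand, for the third largest bell: 67 mm across, 8 mm deep, 8 mm to spare all round the bell. Origin: centre of its floor, 16 mm above the table; z up, y along the row towards the largest. The stand: 120 mm wide (x), 341 mm long (y), 24 mm high.
- recess_small: The smallest of four round baize-lined recesses in a row in the fixed wooden stand, for the smallest bell: 58 mm across, 8 mm deep, 8 mm to spare all round the bell. Origin: centre of its floor, 16 mm above the table; z up, y along the row towards the largest. The stand: 120 mm wide (x), 341 mm long (y), 24 mm high.
- tray: The fixed plywood packing tray, 100 mm wide (x), 345 mm long (y), 45 mm high, walls, dividers and floor 5 mm thick: four compartments in a row along y, 85 mm apart, each 90 x 80 mm. At the start one bell stands in each, in any order, on the floor 5 mm above the table. Origin: centre of its underside; z up.
- vase: A bystander: green glass vase, 140 mm high, 86 mm across at the widest, loose on the table beyond the tray and the stand. Origin: centre of its foot; z up.

How it is judged:
At the end, for the whole second after the job is handed in: Each bell stands in the recess of its own size (largest in largest, and so on): its centre within 12 mm of the recess centre, its mouth within 4 mm of the recess floor, upright within 0.1 rad, at rest (below 0.02 m/s) and released (horizontal distance between bell_large and recess_large below 0.012 m and z of bell_large in the frame of recess_large between -0.004 and 0.004 m and angle between each of bell_large, bell_second, bell_third, bell_small's own z axis and vertical below 0.1 rad and linear speed of each of bell_large, bell_second, bell_third, bell_small below 0.02 m/s and contact force between each of bell_large, bell_second, bell_third, bell_small and the fingers below 0.1 N and horizontal distance between bell_second and recess_second below 0.012 m and z of bell_second in the frame of recess_second between -0.004 and 0.004 m and horizontal distance between bell_third and recess_third below 0.012 m and z of bell_third in the frame of recess_third between -0.004 and 0.004 m and horizontal distance between bell_small and recess_small below 0.012 m and z of bell_small in the frame of recess_small between -0.004 and 0.004 m); the robot touches nothing.
It fails at once if a bell is dropped or flung: faster than 0.6 m/s (a fall of about 2 cm) with the fingers not touching it ((linear speed of bell_large above 0.6 m/s and contact force between bell_large and the fingers below 0.05 N) or (linear speed of bell_second above 0.6 m/s and contact force between bell_second and the fingers below 0.05 N) or (linear speed of bell_third above 0.6 m/s and contact force between bell_third and the fingers below 0.05 N) or (linear speed of bell_small above 0.6 m/s and contact force between bell_small and the fingers below 0.05 N)).
It fails at once if a bell is knocked over (tilted more than 0.8 rad) (angle between any of bell_large, bell_second, bell_third, bell_small's own z axis and vertical above 0.8 rad).
It fails at once if the vase is moved more than 3 cm or tipped more than 0.4 rad (distance of vase from where it was at the start of the episode above 0.03 m or angle between vase's own z axis and vertical above 0.4 rad).
It also fails if it takes over 120 s, if anything falls off the work surface, if the arm or the gripper's body presses on something with over 40 N, if the wrist force passes 120 N, or if a joint passes its speed limit or range.

## Robot

A 6-joint arm with a two-finger parallel gripper is mounted at the origin on the work surface. World frame = base frame: x ahead of the robot, y to its left, z up, the work surface at z = 0. Lengths are in m, angles in rad, forces in N, time in s.
With the tool pointing down it reaches from about 0.35 to 0.975 m from the base axis. Payload 4.9 kg.
Tool frame: the origin (TCP) lies between the finger pads; the fingertips stand 14 mm ahead of it and the grasp point (between the pads) lies 5 mm behind it (manip.tcp_to_tips is the distance from the TCP to the fingertips, in m); z points along the fingers, y is the line along which they close (so a half turn about z gives the same grasp; the last joint's range is limited). The gripper opens to 85 mm and grips with 20 to 120 N. Pads are 22 mm wide; open, the fingers measure 114 mm over their backs; the gripper's body (76 mm by 85 mm) begins 54 mm behind the grasp point. The pads swing forward as they close: fully open they stand 13 mm farther back than shut.
Start: joints at [1.053, 0.053, 1.613, -0, 1.476, -0.119], TCP at [0.243, 0.576, 0.245] pointing down, gripper open.
Joint ranges: [-3.01, 3.01], [-1.01, 2.22], [0.06, 2.58], [-1.02, 4.17], [0.09, 2.62], [-3.14, 3.14]. Speed limits (rad/s): [2.57, 2.57, 3.14, 3.14, 3.14, 3.14].

## Interface

Orientations are given as a unit quaternion [w, x, y, z].
In Python, from plant import manip gives the robot as it stands.
- The arm moves only by the tool servo_tool, never from a script. Its argument "moves" is a list that holds one entry, the list of rows, each a list of 7 numbers: the shift along the tool's x, y, z in mm, then the turn, a rotation vector about the tool's x, y, z in degrees, then the finger opening in mm, from 0 to 85.4. In form: [[[x, y, z, ax, ay, az, fingers], ...]]. A call has 1 to 12 rows; each row shifts and turns the commanded pose from where the row before left it, along the tool's axes as they then stand; what a row does not reach is not made up. A row lasts 1/8 s, in which the tool goes at most 62.5 mm and 10.7 degrees, less where a joint would pass 70% of its speed; a pose out of reach is approached as far as the arm can. A call with a gripper value outside its range is refused whole. The fingers move at their own pace and stop on an object; the grip force is fixed at half the most. Time passes only in rows, so rows that do not move let the fingers close. It gives the time, the measured TCP pose, the force, the opening and the grip force at its end, in the units of the state.
- manip.state(): the state, without advancing time (a new reading comes with each control period).
- manip.grab_frame(name): name is "side" or "top" or "wrist"; returns a dict with "image" (420x560x3 uint8, blue, green, red), "mtx" (3x3 intrinsics, pixels), "eye" and "rotation" of the camera in the world. Camera axes: x right, y down, z forward; pixel columns grow to the right and rows downward; lengths in m; the calibration is good to about 2 mm. A picture is of the moment at which its call begins. There is no depth.
- manip.job_done(): hands the job in; it is judged then, once.
The state is a dict: "time": time; "joint_pos": joint angles; "joint_vel": joint speeds; "joint_efforts": joint torques, N m; "tool_pos": TCP position; "tool_rot": TCP orientation; "contact_force": force on the tool from outside, world axes, zero at the start; "ft_torque": the same for the moment, N m; "gripper_width": opening from 0.0 (shut) to 1.0 (fully open); "grasp_force": force on a finger pad.
Only numpy, scipy, OpenCV 4.12 (cv2) and the standard library are available. Lean on these libraries where they do the work, as an engineer would, in place of code of your own. Each camera call takes 0.05 s, during which the arm holds its last target. There are 200 camera calls.

## Working session

There is one attempt and no reset: what is moved stays moved. The work goes in short steps, Python scripts to look and compute and a tool call to move; the robot and the scene stay as the last step left them, time stands still between calls to the robot, and variables do not carry over. Pictures are saved under pics/ and viewed, at most 14 in all, crops included, and the job is handed in when it is done.

Besides the shell and the picture viewer there is one more tool, called as a command line: name --argument value ..., lists and objects as JSON in quotes. servo_tool: Moves the arm, as the interface text tells. Its arguments: {"type":"object","properties":{"moves":{"type":"array"}},"required":["moves"]}

```bash
ls; mkdir -p pics; python3 - <<'E'
from plant import manip
import cv2
for n in("top","side"):
    f=manip.grab_frame(n); cv2.imwrite(f"pics/{n}0.png",f["image"]); print(n,f["mtx"],f["eye"],f["rotation"])
print(manip.state(), manip.tcp_to_tips)
E
```

```text
pics
top [[512.29620108   0.         275.71931141]
 [  0.         512.29620108 216.21605795]
 [  0.           0.           1.        ]] [ 0.52499654 -0.00489655  1.23124769] [ 0.02545806 -0.6979171   0.71532335 -0.02400224]
side [[467.58482826   0.         278.59106108]
 [  0.         467.58482826 217.57296064]
 [  0.           0.           1.        ]] [ 0.02070473 -0.88694861  0.68251772] [-0.47331061  0.83678419 -0.24095552  0.1330779 ]
{'time': 0.1, 'joint_pos': array([ 1.05299886e+00,  5.32855972e-02,  1.61414023e+00,  4.53473658e-06,
        1.47602461e+00, -1.18976680e-01]), 'joint_vel': array([-0.000444  , -0.00288427, -0.00312224,  0.00028067, -0.00013571,
       -0.00043788]), 'joint_efforts': array([-4.81870538e-04, -3.94903421e+01, -3.71363819e+01, -1.48870172e-04,
        3.92029207e-03,  5.68345456e-06]), 'tool_pos': array([0.24242477, 0.57548596, 0.24419903]), 'tool_rot': array([-2.92919306e-04,  1.98091568e-01,  9.80183079e-01, -8.81500640e-04]), 'contact_force': array([-0.79498414, -0.43360739, -0.3463398 ]), 'ft_torque': array([-0.042533  , -0.03425705,  0.02583169]), 'grasp_force': 0.0, 'gripper_width': 0.9998495057034736} 0.014
```

View pics/top0.png

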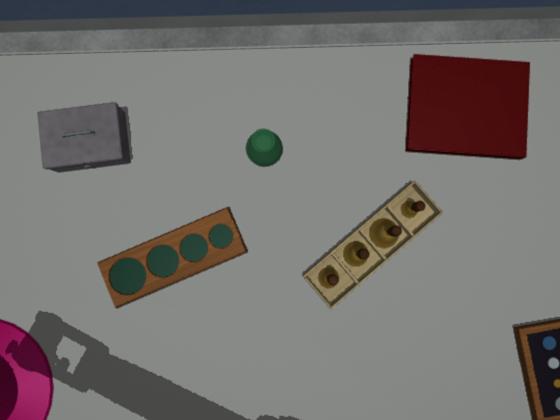

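View pics/side0.png

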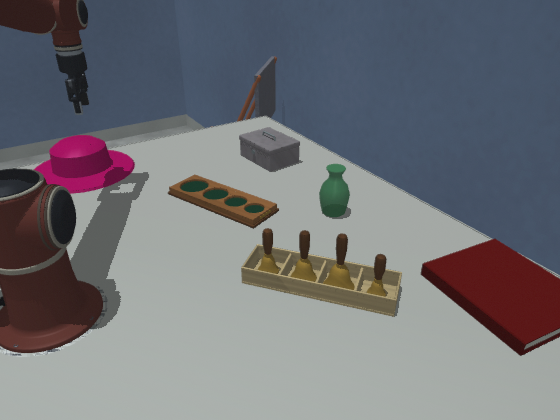

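The top view shows the stand on the left, with recesses at about (128,276), (163,261), (194,248) and (221,236). The tray is on the right, with handle tops at about (333,280), (363,254), (396,231) and (419,206), and the vase is at (264,148). In the side view the handle tops are at about (268,231), (305,233), (342,236) and (380,257).

```bash
cat > h.py <<'E'
import numpy as np, cv2
from scipy.spatial.transform import Rotation as R
def rot(q): return R.from_quat(q,scalar_first=True)
def ray(f,p):
    d=np.linalg.solve(f["mtx"],[p[0],p[1],1.]); d=rot(f["rotation"]).apply(d); return np.array(f["eye"]),d/np.linalg.norm(d)
def onz(f,p,z):
    e,d=ray(f,p); return e+d*(z-e[2])/d[2]
def proj(f,P):
    c=rot(f["rotation"]).inv().apply(np.array(P)-f["eye"]); u=f["mtx"]@c; return u[:2]/u[2]
def tri(f,p,g,q):
    A=np.zeros((3,3));b=np.zeros(3);rs=[ray(f,p),ray(g,q)]
    for e,d in rs: M=np.eye(3)-np.outer(d,d);A+=M;b+=M@e
    x=np.linalg.solve(A,b); return x,max(np.linalg.norm((np.eye(3)-np.outer(d,d))@(x-e)) for e,d in rs)
def blobs(m,lo,hi):
    n,l,s,c=cv2.connectedComponentsWithStats(m.astype(np.uint8)); return [(c[i],s[i],l==i) for i in range(1,n) if lo<s[i][4]<hi]
E
python3 - <<'E'
from h import *
from plant import manip
t=manip.grab_frame("top");s=manip.grab_frame("side")
def hsv(f): return cv2.cvtColor(f["image"],cv2.COLOR_BGR2HSV).astype(int)
h=hsv(t);m=(h[...,0]>60)&(h[...,0]<95)&(h[...,1]>100)
for c,st,_ in blobs(m,200,3000): print("green",c,st,onz(t,c,.02).round(4))
def dark(f,box):
    h=hsv(f);m=((h[...,0]<12)|(h[...,0]>172))&(h[...,1]>90)&(h[...,2]<110);k=np.zeros_like(m);x0,y0,x1,y1=box;k[y0:y1,x0:x1]=1;return m&k
B=blobs(dark(t,(300,180,445,310)),25,500)
for c,st,_ in B: print("T",c.round(1),st)
S=blobs(dark(s,(240,220,400,300)),40,800)
for c,st,l in S:
    y,x=np.nonzero(l);k=y<y.min()+3;print("S",c.round(1),st,x[k].mean(),y.min())
for p in [(333,280),(363,254),(396,231),(419,206)]: print(onz(t,p,.12).round(3))
cv2.imwrite("pics/tz.png",np.hstack([cv2.resize(t["image"][175:310,295:445],None,fx=4,fy=4,interpolation=2)]))
cv2.imwrite("pics/sz.png",cv2.resize(s["image"][220:310,235:405],None,fx=4,fy=4,interpolation=2))
E
```

```text
green [263.87576375 147.39307536] [247 129  35  37 982] [0.7756 0.0208 0.02  ]
green [220.49013158 234.87171053] [210 225  22  22 304] [0.5689 0.1282 0.02  ]
green [193.79713115 247.0204918 ] [181 235  26  26 488] [0.5418 0.1917 0.02  ]
green [162.59802539 260.44851904] [148 246  30  30 709] [0.512  0.2657 0.02  ]
green [127.40315789 275.72210526] [110 259  35  35 950] [0.4782 0.3489 0.02  ]
[ 0.462 -0.124  0.12 ]
[ 0.516 -0.19   0.12 ]
[ 0.564 -0.264  0.12 ]
[ 0.617 -0.316  0.12 ]
```

View pics/tz.png

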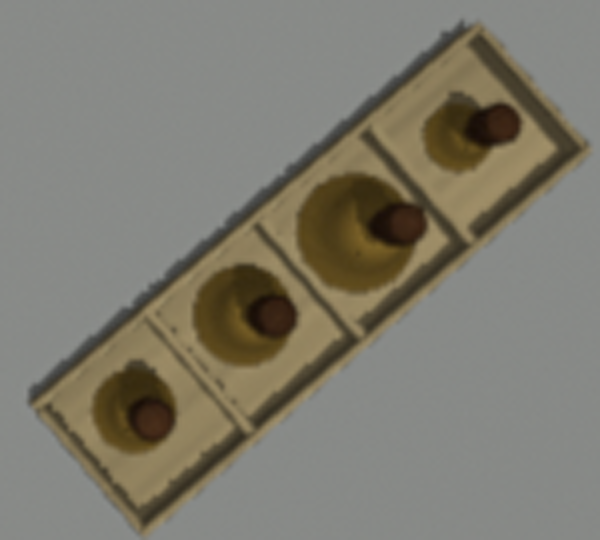

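View pics/sz.png

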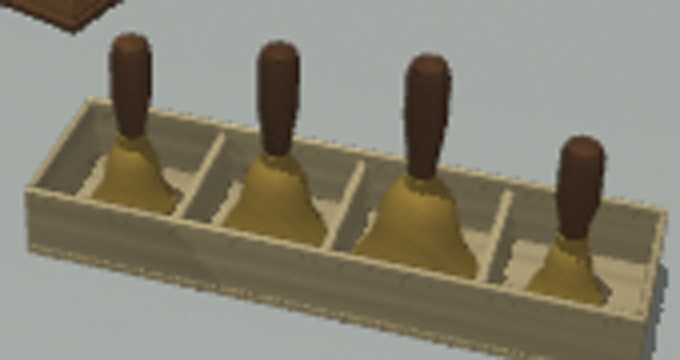

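The sizes are clear. From left to right in the top view the tray holds third (mouth about 20 px), second (26), large (31) and small (17). I'll compute the positions, averaging the mouth-centre and handle-top estimates.

```bash
python3 - <<'E'
from h import *
from plant import manip
t=manip.grab_frame("top");s=manip.grab_frame("side")
H=dict(third=.117,second=.129,large=.142,small=.106)
top=dict(third=(152,420),second=(272,315),large=(403,224),small=(495,125))
mou=dict(third=(134,410),second=(245,315),large=(358,232),small=(456,134))
sd=dict(third=(131,38),second=(279,46),large=(429,60),small=(583,142))
T=lambda p:(295+p[0]/4-.4,175+p[1]/4-.4); S=lambda p:(235+p[0]/4-.4,220+p[1]/4-.4)
for k in H:
    x,e=tri(t,T(top[k]),s,S(sd[k]))
    print(k,"top",onz(t,T(top[k]),H[k]+.003).round(4)[:2],"mouth",onz(t,T(mou[k]),.006).round(4)[:2],"side",onz(s,S(sd[k]),H[k]+.003).round(4)[:2],"tri",x.round(4),e.round(4))
for p in [(220.49,234.87),(193.8,247.02),(162.6,260.45),(127.4,275.72)]: print("recess",onz(t,p,.016).round(4),onz(t,p,.024).round(4))
E
```

```text
third top [ 0.463  -0.1228] mouth [ 0.4628 -0.1243] side [ 0.464 -0.123] tri [ 0.4634 -0.123   0.1202] 0.0005
second top [ 0.5179 -0.1874] mouth [ 0.5174 -0.1923] side [ 0.5183 -0.1894] tri [ 0.5185 -0.188   0.1311] 0.0007
large top [ 0.5643 -0.2564] mouth [ 0.5652 -0.2615] side [ 0.5651 -0.2592] tri [ 0.5653 -0.2573  0.1438] 0.0011
small top [ 0.6187 -0.3174] mouth [ 0.6225 -0.3225] side [ 0.6204 -0.3218] tri [ 0.6204 -0.3192  0.1071] 0.0019
recess [0.5691 0.1287 0.016 ] [0.5688 0.1278 0.024 ]
recess [0.5418 0.1924 0.016 ] [0.5417 0.1911 0.024 ]
recess [0.512  0.2666 0.016 ] [0.512  0.2648 0.024 ]
recess [0.4781 0.3501 0.016 ] [0.4784 0.3477 0.024 ]
```

servo_tool --moves '[[[0,0,-15,0,0,10,60],[0,0,-15,0,0,10,60],[0,0,-15,0,0,10,60],[0,0,0,0,0,10,60],[0,0,0,0,0,10,60],[0,0,0,0,0,10,60],[0,0,0,0,0,7.2,60]]]'

```text
time: 1.18
tool_pos: [0.2426, 0.5759, 0.2902]
tool_rot: [0.0, 0.709, 0.705, -0.0]
contact_force: [0.1, 0.2, 0.3]
gripper_width: 0.704
grasp_force: 0.0
```

servo_tool --moves '[[[-26,10,0,0,0,0,60],[-52,20,0,0,0,0,60],[-52,20,0,0,0,0,60],[-52,20,0,0,0,0,60],[-52,20,0,0,0,0,60],[-52,20,0,0,0,0,60],[-52,20,0,0,0,0,60],[-52,20,0,0,0,0,60],[-52,20,0,0,0,0,60],[-52,20,0,0,0,0,60],[-52,20,0,0,0,0,60],[-52,20,0,0,0,0,60]]]'

```text
time: 2.68
tool_pos: [0.4725, -0.0241, 0.2906]
tool_rot: [0.0, 0.708, 0.707, 0.0]
contact_force: [0.9, 1.0, -0.8]
gripper_width: 0.704
grasp_force: 0.0
```

servo_tool --moves '[[[-52,20,0,0,0,0,60],[-52,20,0,0,0,0,60],[-52,20,0,0,0,0,60],[-52,20,0,0,0,0,60],[-26,10,0,0,0,0,60],[0,0,0,0,0,0,60]]]'

```text
time: 3.42
tool_pos: [0.562, -0.258, 0.2896]
tool_rot: [-0.001, 0.708, 0.706, -0.0]
contact_force: [-0.5, 0.7, -0.6]
gripper_width: 0.701
grasp_force: 0.0
```

```bash
python3 - <<'E'
from h import *
from plant import manip
f=manip.grab_frame("wrist");cv2.imwrite("pics/w1.png",f["image"]);print(f["eye"],f["rotation"],f["mtx"][0])
for n,p in dict(third=(.463,-.1233,.122),second=(.518,-.189,.134),large=(.565,-.258,.147),small=(.6205,-.32,.111)).items(): print(n,proj(f,p).round(1))
E
```

```text
[ 0.56218324 -0.18489902  0.41819722] [ 1.45055023e-01  9.89421183e-01 -2.18207573e-03  3.71465876e-05] [308.67142763   0.         285.39969211]
third [169.8  41.1]
second [235.3 120.2]
large [288.6 199. ]
small [339.8 245.6]
```

View pics/w1.png

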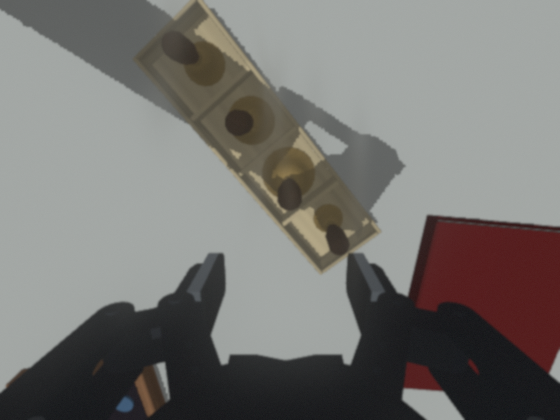

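The wrist view agrees with the estimates to within about 2–4 px: large top at about (290,198), second (239,122), small (339,243). I'm descending on the large bell.

servo_tool --moves '[[[0,3,20,0,0,0,60],[0,0,35,0,0,0,60],[0,0,40,0,0,0,60],[0,0,40,0,0,0,60],[0,0,25,0,0,0,60],[0,0,10,0,0,0,60],[0,0,0,0,0,0,40],[0,0,0,0,0,0,30],[0,0,0,0,0,0,24],[0,0,0,0,0,0,10],[0,0,0,0,0,0,10],[0,0,0,0,0,0,10]]]'

```text
time: 4.97
tool_pos: [0.5656, -0.2568, 0.1222]
tool_rot: [0.001, 0.707, 0.707, 0.0]
contact_force: [-1.5, 0.5, 5.3]
gripper_width: 0.262
grasp_force: 59.9
```

servo_tool --moves '[[[0,0,-8,0,0,0,10],[0,0,-20,0,0,0,10],[0,0,-30,0,0,0,10],[0,0,-30,0,0,0,10],[0,0,-30,0,0,0,10],[0,0,-30,0,0,0,10],[0,0,-22,0,0,0,10],[0,0,-10,0,0,0,10],[0,0,0,0,0,0,10]]]'

```text
time: 6.1
tool_pos: [0.5651, -0.2564, 0.3007]
tool_rot: [0.0, 0.707, 0.707, 0.0]
contact_force: [0.1, -0.3, -4.9]
gripper_width: 0.264
grasp_force: 59.3
```

servo_tool --moves '[[[12,-2,0,0,0,0,10],[24,-4,0,0,0,0,10],[36,-5,0,0,0,0,10],[42,-6,0,0,0,0,10],[42,-6,0,0,0,0,10],[42,-6,0,0,0,0,10],[42,-6,0,0,0,0,10],[42,-6,0,0,0,0,10],[42,-6,0,0,0,0,10],[42,-6,0,0,0,0,10],[42,-6,0,0,0,0,10],[42,-6,0,0,0,0,10]]]'

```text
time: 7.6
tool_pos: [0.4984, 0.1961, 0.2996]
tool_rot: [-0.001, 0.707, 0.707, -0.0]
contact_force: [1.3, 0.5, -6.4]
gripper_width: 0.26
grasp_force: 59.3
```

servo_tool --moves '[[[42,-6,0,0,0,0,10],[42,-6,0,0,0,0,10],[36,-5,0,0,0,0,10],[24,-4,0,0,0,0,10],[12,-2,0,0,0,0,10],[0,0,0,0,0,0,10],[0,0,0,0,0,0,10]]]'

```text
time: 8.48
tool_pos: [0.4774, 0.3491, 0.3002]
tool_rot: [0.0, 0.708, 0.707, -0.0]
contact_force: [0.2, -0.6, -5.0]
gripper_width: 0.268
grasp_force: 59.3
```

```bash
cat > look.py <<'E'
from h import *
from plant import manip
import sys
W=[cv2.resize(manip.grab_frame(n)["image"],None,fx=.7,fy=.7) for n in ("wrist","side")]
cv2.imwrite(sys.argv[1],np.hstack(W)); s=manip.state(); print(s["tool_pos"].round(4),R.from_quat(s["tool_rot"],scalar_first=True).as_matrix().round(3).tolist(),s["contact_force"].round(1),s["gripper_width"],s["grasp_force"])
E
python3 look.py pics/a1.png
```

```text
[0.4777 0.3489 0.3003] [[0.002, 1.0, 0.0], [1.0, -0.002, -0.0], [-0.0, 0.0, -1.0]] [-0.1 -0.5 -4.8] 0.25896821598174014 59.25504078157246
```

View pics/a1.png

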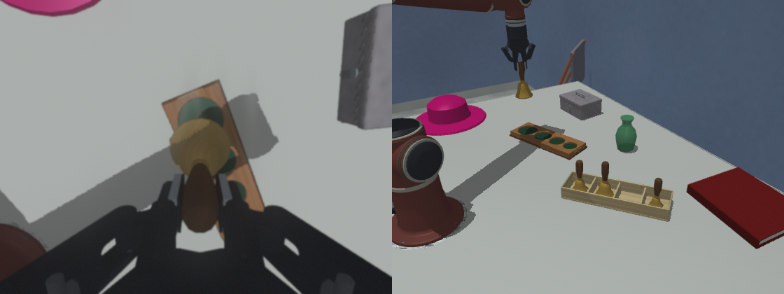

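The wrist view shows the bell held upright, with the large recess visible behind it. The side view shows it hanging upright. I'll descend to just above the stand and check there.

servo_tool --moves '[[[0,0,10,0,0,0,10],[0,0,25,0,0,0,10],[0,0,30,0,0,0,10],[0,0,30,0,0,0,10],[0,0,30,0,0,0,10],[0,0,20,0,0,0,10],[0,0,8,0,0,0,10],[0,0,0,0,0,0,10]]]'

```text
time: 9.57
tool_pos: [0.4776, 0.3497, 0.1473]
tool_rot: [-0.0, 0.707, 0.707, -0.0]
contact_force: [-0.1, -0.1, -4.8]
gripper_width: 0.261
grasp_force: 59.3
```

```bash
cat > look2.py <<'E'
from h import *
from plant import manip
import sys
w=manip.grab_frame("wrist");s=manip.grab_frame("side")
W=cv2.resize(w["image"][0:330,100:460],(450,412))
x,y=map(int,proj(s,manip.state()["tool_pos"]-[0,0,.08])); S=cv2.resize(s["image"][y-68:y+68,max(0,x-57):x+57],(345,412),interpolation=cv2.INTER_CUBIC)
cv2.imwrite(sys.argv[1],np.hstack([W,S])); s=manip.state(); print(s["tool_pos"].round(4),s["contact_force"].round(1))
E
python3 look2.py pics/a2.png
```

```text
[0.4783 0.3502 0.1488] [ 1.1 -0.1 -5.2]
```

View pics/a2.png

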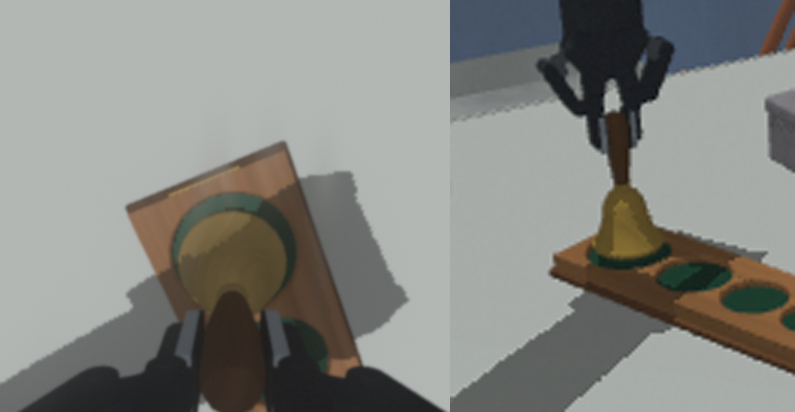

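The bell is centred side to side, but its gap on the far (+y) side is about 12 mm where 8 is expected. I'll shift it +3 mm in y and lower it.

servo_tool --moves '[[[3,0,0,0,0,0,10],[0,0,6,0,0,0,10],[0,0,5,0,0,0,10],[0,0,2,0,0,0,10],[0,0,0,0,0,0,10]]]'

```text
time: 10.3
tool_pos: [0.4773, 0.3526, 0.1339]
tool_rot: [-0.0, 0.707, 0.707, -0.0]
contact_force: [0.1, 0.7, -4.5]
gripper_width: 0.267
grasp_force: 59.3
```

servo_tool --moves '[[[0,0,1,0,0,0,10],[0,0,0,0,0,0,10]]]'

```text
time: 10.55
tool_pos: [0.4775, 0.3527, 0.1333]
tool_rot: [0.0, 0.707, 0.707, 0.0]
contact_force: [-0.4, -0.5, -4.5]
gripper_width: 0.26
grasp_force: 59.3
```

servo_tool --moves '[[[0,0,1,0,0,0,10],[0,0,0,0,0,0,10]]]'

```text
time: 10.8
tool_pos: [0.4777, 0.353, 0.1332]
tool_rot: [0.0, 0.707, 0.707, 0.0]
contact_force: [-0.9, 0.0, 1.0]
gripper_width: 0.262
grasp_force: 59.8
```

servo_tool --moves '[[[0,0,0,0,0,0,30],[0,0,0,0,0,0,40],[0,0,0,0,0,0,60],[0,0,0,0,0,0,60],[0,0,-15,0,0,0,60],[0,0,-35,0,0,0,60],[0,0,-40,0,0,0,60],[0,0,-30,0,0,0,60]]]'

```text
time: 11.8
tool_pos: [0.4781, 0.3531, 0.2559]
tool_rot: [0.0, 0.707, 0.707, 0.002]
contact_force: [-0.3, 0.4, -0.4]
gripper_width: 0.699
grasp_force: 0.0
```

servo_tool --moves '[[[-22,2,-10,0,0,0,60],[-50,4,-10,0,0,0,60],[-52,4,-10,0,0,0,60],[-52,4,0,0,0,0,60],[-52,4,0,0,0,0,60],[-52,4,0,0,0,0,60],[-52,4,0,0,0,0,60],[-52,4,0,0,0,0,60],[-52,4,0,0,0,0,60],[-52,4,0,0,0,0,60],[-34,3,0,0,0,0,60],[-20,1,0,0,0,0,60]]]'

```text
time: 13.3
tool_pos: [0.5179, -0.1914, 0.2815]
tool_rot: [-0.001, 0.708, 0.706, -0.0]
contact_force: [-0.1, 0.0, 0.3]
gripper_width: 0.7
grasp_force: 0.0
```

```bash
python3 - <<'E'
from h import *
from plant import manip
s=manip.grab_frame("side");t=manip.grab_frame("top");print(manip.state()["tool_pos"])
S=cv2.resize(s["image"][120:230,130:290],(480,330),interpolation=2);T=cv2.resize(t["image"][200:310,95:195],(300,330),interpolation=2)
cv2.imwrite("pics/a3.png",np.hstack([S,T]))
E
```

```text
[ 0.51823038 -0.19080772  0.28162895]
```

View pics/a3.png

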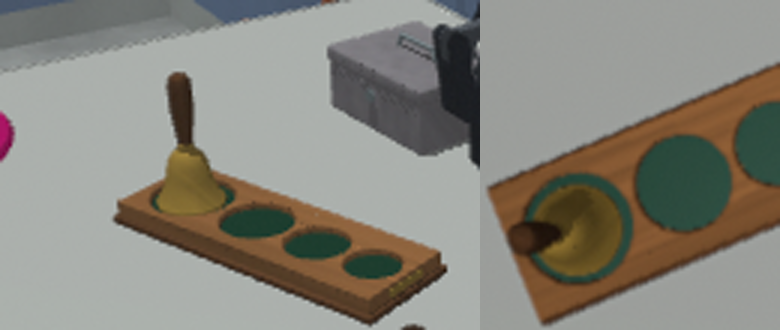

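The large bell stands upright and seated in its recess, with the ring of baize showing all round. Next is the second bell.

servo_tool --moves '[[[2,0,20,0,0,0,60],[0,0,35,0,0,0,60],[0,0,40,0,0,0,60],[0,0,40,0,0,0,60],[0,0,25,0,0,0,60],[0,0,10,0,0,0,60],[0,0,0,0,0,0,40],[0,0,0,0,0,0,30],[0,0,0,0,0,0,24],[0,0,0,0,0,0,10],[0,0,0,0,0,0,10],[0,0,0,0,0,0,10]]]'

```text
time: 14.9
tool_pos: [0.5194, -0.1878, 0.114]
tool_rot: [0.001, 0.707, 0.707, -0.0]
contact_force: [-3.7, 0.7, 5.7]
gripper_width: 0.263
grasp_force: 58.8
```

servo_tool --moves '[[[0,0,-8,0,0,0,10],[0,0,-20,0,0,0,10],[0,0,-30,0,0,0,10],[0,0,-30,0,0,0,10],[0,0,-30,0,0,0,10],[0,0,-30,0,0,0,10],[0,0,-22,0,0,0,10],[0,0,-10,0,0,0,10],[0,0,0,0,0,0,10]]]'

```text
time: 16.02
tool_pos: [0.5192, -0.1874, 0.2928]
tool_rot: [0.0, 0.707, 0.707, 0.0]
contact_force: [-0.7, -0.1, -2.4]
gripper_width: 0.265
grasp_force: 59.1
```

servo_tool --moves '[[[14,-1,0,0,0,0,10],[28,-1,0,0,0,0,10],[42,-1,0,0,0,0,10],[46,-1,0,0,0,0,10],[46,-1,0,0,0,0,10],[46,-1,0,0,0,0,10],[46,-1,0,0,0,0,10],[46,0,0,0,0,0,10],[46,0,0,0,0,0,10],[44,0,0,0,0,0,10],[34,0,0,0,0,0,10],[17,0,0,0,0,0,10]]]'

```text
time: 17.52
tool_pos: [0.5111, 0.2695, 0.2907]
tool_rot: [-0.001, 0.707, 0.708, -0.001]
contact_force: [-0.8, 0.2, -2.9]
gripper_width: 0.261
grasp_force: 59.1
```

servo_tool --moves '[[[0,0,10,0,0,0,10],[0,0,25,0,0,0,10],[0,0,30,0,0,0,10],[0,0,30,0,0,0,10],[0,0,30,0,0,0,10],[0,0,20,0,0,0,10],[0,0,8,0,0,0,10],[0,0,0,0,0,0,10],[0,0,0,0,0,0,10]]]'

```text
time: 18.65
tool_pos: [0.5134, 0.268, 0.1409]
tool_rot: [0.001, 0.707, 0.707, 0.001]
contact_force: [-0.1, -0.4, -2.1]
gripper_width: 0.259
grasp_force: 59.1
```

```bash
python3 look2.py pics/b2.png
```

```text
[0.5132 0.268  0.1408] [ 0.8  0.9 -3. ]
```

View pics/b2.png

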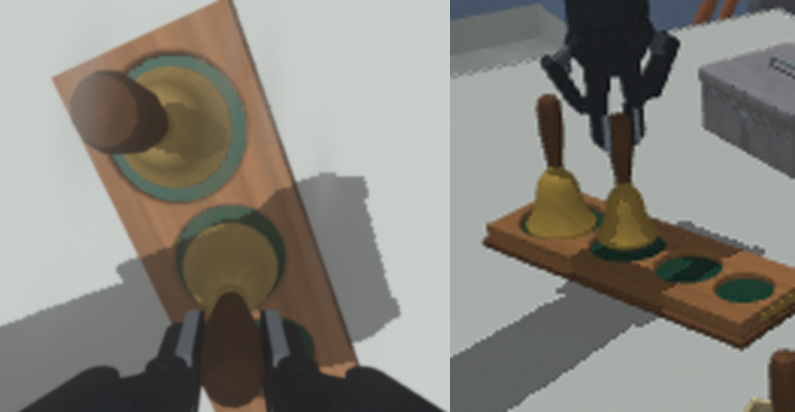

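The second bell hangs upright, centred across the row, with about 12 mm of gap on the far side. I'll shift it +2 mm in y and lower it.

servo_tool --moves '[[[2,0,0,0,0,0,10],[0,0,6,0,0,0,10],[0,0,5,0,0,0,10],[0,0,3,0,0,0,10],[0,0,1,0,0,0,10],[0,0,0,0,0,0,10]]]'

```text
time: 19.5
tool_pos: [0.5123, 0.2698, 0.125]
tool_rot: [-0.0, 0.707, 0.707, -0.0]
contact_force: [-3.9, -0.8, 4.3]
gripper_width: 0.259
grasp_force: 60.0
```

servo_tool --moves '[[[0,0,1,0,0,0,10],[0,0,0,0,0,0,10]]]'

```text
time: 19.75
tool_pos: [0.5125, 0.27, 0.1251]
tool_rot: [-0.0, 0.707, 0.707, 0.0]
contact_force: [-6.4, -1.6, 9.2]
gripper_width: 0.262
grasp_force: 60.6
```

servo_tool --moves '[[[0,0,-1.5,0,0,0,10],[0,0,0,0,0,0,30],[0,0,0,0,0,0,40],[0,0,0,0,0,0,60],[0,0,0,0,0,0,60],[0,0,-15,0,0,0,60],[0,0,-35,0,0,0,60],[0,0,-40,0,0,0,60],[0,0,-35,0,0,0,60],[0,0,-15,0,0,0,60]]]'

```text
time: 21.0
tool_pos: [0.5135, 0.2701, 0.2689]
tool_rot: [0.001, 0.707, 0.707, 0.003]
contact_force: [0.5, -0.8, -0.6]
gripper_width: 0.703
grasp_force: 0.0
```

servo_tool --moves '[[[-23,-3,0,0,0,0,60],[-46,-6,0,0,0,0,60],[-50,-6,0,0,0,0,60],[-50,-6,0,0,0,0,60],[-50,-6,0,0,0,0,60],[-50,-6,0,0,0,0,60],[-50,-6,0,0,0,0,60],[-40,-6,0,0,0,0,60],[-22,-3,0,0,0,0,60],[-12,-2,0,0,0,0,60],[0,0,0,0,0,0,60]]]'

```text
time: 22.38
tool_pos: [0.4613, -0.1236, 0.2637]
tool_rot: [-0.001, 0.708, 0.706, -0.0]
contact_force: [0.0, -0.5, 0.2]
gripper_width: 0.704
grasp_force: 0.0
```

Descending on the third bell: dz −166 mm, x +2 mm.

servo_tool --moves '[[[0,2,20,0,0,0,60],[0,0,35,0,0,0,60],[0,0,40,0,0,0,60],[0,0,38,0,0,0,60],[0,0,23,0,0,0,60],[0,0,10,0,0,0,60],[0,0,0,0,0,0,40],[0,0,0,0,0,0,30],[0,0,0,0,0,0,24],[0,0,0,0,0,0,10],[0,0,0,0,0,0,10],[0,0,0,0,0,0,10]]]'

```text
time: 23.88
tool_pos: [0.4644, -0.1236, 0.1002]
tool_rot: [0.0, 0.707, 0.707, -0.0]
contact_force: [-3.5, 0.5, 6.1]
gripper_width: 0.26
grasp_force: 58.8
```

servo_tool --moves '[[[0,0,-8,0,0,0,10],[0,0,-20,0,0,0,10],[0,0,-30,0,0,0,10],[0,0,-30,0,0,0,10],[0,0,-30,0,0,0,10],[0,0,-30,0,0,0,10],[0,0,-22,0,0,0,10],[0,0,-10,0,0,0,10],[0,0,0,0,0,0,10]]]'

```text
time: 25.0
tool_pos: [0.4642, -0.1233, 0.2791]
tool_rot: [0.0, 0.707, 0.707, 0.0]
contact_force: [-0.1, 0.9, -3.1]
gripper_width: 0.258
grasp_force: 59.2
```

servo_tool --moves '[[[14,3,0,0,0,0,10],[28,7,0,0,0,0,10],[40,10,0,0,0,0,10],[44,11,0,0,0,0,10],[44,11,0,0,0,0,10],[44,11,0,0,0,0,10],[44,11,0,0,0,0,10],[34,8,0,0,0,0,10],[17,4,0,0,0,0,10],[8,2,0,0,0,0,10],[0,0,0,0,0,0,10]]]'

```text
time: 26.38
tool_pos: [0.5422, 0.1934, 0.2784]
tool_rot: [-0.0, 0.707, 0.707, -0.001]
contact_force: [0.7, 0.5, -2.5]
gripper_width: 0.265
grasp_force: 59.1
```

servo_tool --moves '[[[0,0,10,0,0,0,10],[0,0,25,0,0,0,10],[0,0,30,0,0,0,10],[0,0,30,0,0,0,10],[0,0,30,0,0,0,10],[0,0,20,0,0,0,10],[0,0,8,0,0,0,10],[0,0,0,0,0,0,10],[0,0,0,0,0,0,10]]]'

```text
time: 27.5
tool_pos: [0.5433, 0.1939, 0.1273]
tool_rot: [0.001, 0.707, 0.707, 0.001]
contact_force: [0.9, -0.5, -3.7]
gripper_width: 0.26
grasp_force: 59.1
```

```bash
python3 look2.py pics/c2.png
```

```text
[0.5433 0.1939 0.1273] [ 0.6  0.2 -2. ]
```

View pics/c2.png

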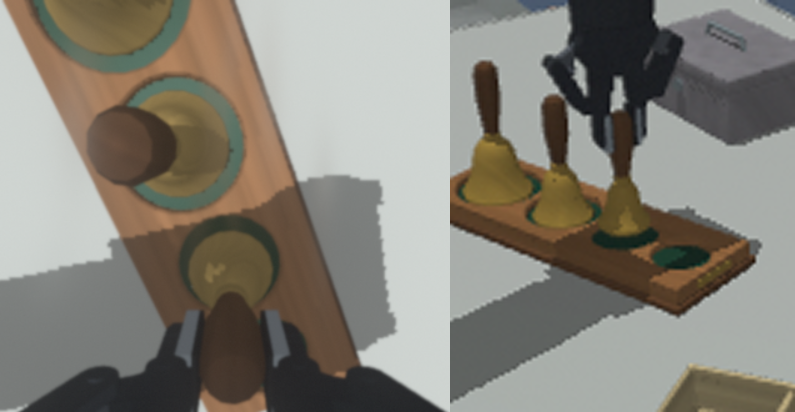

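The second bell is seated and centred. The third is over its recess with about 10 mm of gap on the far side, so I'll shift it +1 mm and lower it.

servo_tool --moves '[[[1,0,0,0,0,0,10],[0,0,6,0,0,0,10],[0,0,5,0,0,0,10],[0,0,3,0,0,0,10],[0,0,1,0,0,0,10],[0,0,0,0,0,0,10]]]'

```text
time: 28.35
tool_pos: [0.5423, 0.1947, 0.1113]
tool_rot: [-0.0, 0.707, 0.707, -0.0]
contact_force: [-3.0, -1.2, 3.1]
gripper_width: 0.26
grasp_force: 59.9
```

servo_tool --moves '[[[0,0,0.5,0,0,0,10],[0,0,0,0,0,0,10]]]'

```text
time: 28.6
tool_pos: [0.5424, 0.1948, 0.1113]
tool_rot: [-0.0, 0.707, 0.707, -0.0]
contact_force: [-4.2, 0.1, 5.9]
gripper_width: 0.259
grasp_force: 60.3
```

servo_tool --moves '[[[0,0,-1,0,0,0,10],[0,0,0,0,0,0,30],[0,0,0,0,0,0,40],[0,0,0,0,0,0,60],[0,0,0,0,0,0,60],[0,0,-15,0,0,0,60],[0,0,-35,0,0,0,60],[0,0,-40,0,0,0,60],[0,0,-35,0,0,0,60],[0,0,-15,0,0,0,60]]]'

```text
time: 29.85
tool_pos: [0.5436, 0.195, 0.2554]
tool_rot: [0.002, 0.707, 0.707, 0.002]
contact_force: [0.3, 0.7, 0.0]
gripper_width: 0.703
grasp_force: 0.0
```

servo_tool --moves '[[[-25,4,0,0,0,0,60],[-46,7,0,0,0,0,60],[-50,7,0,0,0,0,60],[-50,7,0,0,0,0,60],[-50,7,0,0,0,0,60],[-50,7,0,0,0,0,60],[-50,7,0,0,0,0,60],[-50,7,0,0,0,0,60],[-50,7,0,0,0,0,60],[-50,7,0,0,0,0,60],[-30,6,0,0,0,0,60],[-14,5,0,0,0,0,60]]]'

```text
time: 31.35
tool_pos: [0.6195, -0.3218, 0.2502]
tool_rot: [-0.001, 0.708, 0.706, -0.0]
contact_force: [0.5, 1.2, -0.7]
gripper_width: 0.703
grasp_force: 0.0
```

servo_tool --moves '[[[0,0,0,0,0,0,60],[0,0,0,0,0,0,60]]]'

```text
time: 31.6
tool_pos: [0.6199, -0.3191, 0.2512]
tool_rot: [-0.0, 0.707, 0.707, 0.0]
contact_force: [-0.4, 0.8, -0.2]
gripper_width: 0.706
grasp_force: 0.0
```

servo_tool --moves '[[[-1,0,20,0,0,0,60],[0,0,35,0,0,0,60],[0,0,40,0,0,0,60],[0,0,38,0,0,0,60],[0,0,22,0,0,0,60],[0,0,9,0,0,0,60],[0,0,0,0,0,0,40],[0,0,0,0,0,0,30],[0,0,0,0,0,0,24],[0,0,0,0,0,0,10],[0,0,0,0,0,0,10],[0,0,0,0,0,0,10]]]'

```text
time: 33.1
tool_pos: [0.6209, -0.3222, 0.0894]
tool_rot: [0.002, 0.707, 0.707, 0.0]
contact_force: [-0.8, -1.2, 6.9]
gripper_width: 0.26
grasp_force: 59.5
```

servo_tool --moves '[[[0,0,-8,0,0,0,10],[0,0,-20,0,0,0,10],[0,0,-30,0,0,0,10],[0,0,-30,0,0,0,10],[0,0,-30,0,0,0,10],[0,0,-30,0,0,0,10],[0,0,-22,0,0,0,10],[0,0,-10,0,0,0,10],[0,0,0,0,0,0,10]]]'

```text
time: 34.22
tool_pos: [0.62, -0.3215, 0.2678]
tool_rot: [0.0, 0.707, 0.707, 0.0]
contact_force: [0.3, -0.1, -3.2]
gripper_width: 0.262
grasp_force: 59.0
```

servo_tool --moves '[[[14,-2,0,0,0,0,10],[28,-3,0,0,0,0,10],[42,-5,0,0,0,0,10],[46,-5,0,0,0,0,10],[46,-5,0,0,0,0,10],[46,-5,0,0,0,0,10],[46,-5,0,0,0,0,10],[46,-5,0,0,0,0,10],[46,-5,0,0,0,0,10],[44,-5,0,0,0,0,10],[34,-4,0,0,0,0,10],[14,-2,0,0,0,0,10]]]'

```text
time: 35.72
tool_pos: [0.5678, 0.1327, 0.2658]
tool_rot: [-0.001, 0.706, 0.708, -0.001]
contact_force: [-0.3, 0.1, -2.5]
gripper_width: 0.261
grasp_force: 59.0
```

servo_tool --moves '[[[0,0,0,0,0,0,10],[0,0,10,0,0,0,10],[0,0,25,0,0,0,10],[0,0,30,0,0,0,10],[0,0,30,0,0,0,10],[0,0,30,0,0,0,10],[0,0,18,0,0,0,10],[0,0,8,0,0,0,10],[0,0,0,0,0,0,10],[0,0,0,0,0,0,10]]]'

```text
time: 36.98
tool_pos: [0.5703, 0.1307, 0.1178]
tool_rot: [0.001, 0.707, 0.707, 0.001]
contact_force: [1.2, -0.4, -1.8]
gripper_width: 0.261
grasp_force: 59.0
```

```bash
python3 look2.py pics/d2.png
```

```text
[0.5702 0.1308 0.1177] [-0.   0.7 -0.9]
```

View pics/d2.png

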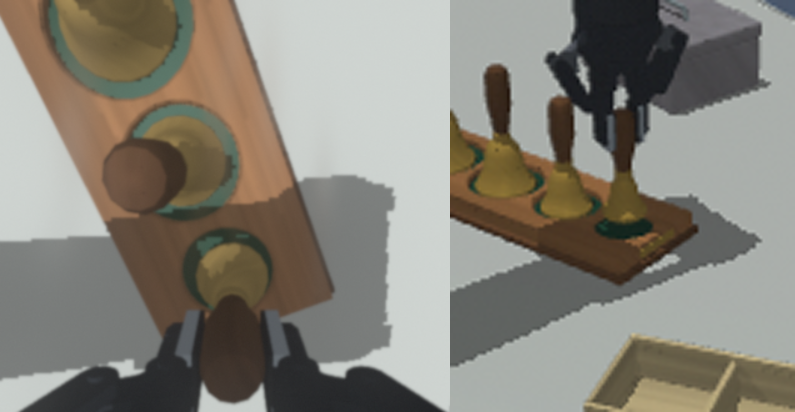

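The small bell sits about 4 mm towards +x of its recess centre, with about 10 mm of gap on the far side. I'll shift it by x −3.5 mm and y +1.5 mm, then lower it.

servo_tool --moves '[[[1.5,-3.5,0,0,0,0,10],[0,0,6,0,0,0,10],[0,0,6,0,0,0,10],[0,0,3,0,0,0,10],[0,0,1,0,0,0,10],[0,0,0,0,0,0,10]]]'

```text
time: 37.83
tool_pos: [0.5658, 0.1322, 0.1005]
tool_rot: [-0.0, 0.707, 0.707, -0.0]
contact_force: [-1.6, 0.4, 1.4]
gripper_width: 0.26
grasp_force: 59.3
```

servo_tool --moves '[[[0,0,0.5,0,0,0,10],[0,0,0,0,0,0,10]]]'

```text
time: 38.08
tool_pos: [0.566, 0.1322, 0.1005]
tool_rot: [0.0, 0.707, 0.707, 0.0]
contact_force: [-3.4, 0.8, 5.2]
gripper_width: 0.262
grasp_force: 59.8
```

servo_tool --moves '[[[0,0,-1,0,0,0,10],[0,0,0,0,0,0,30],[0,0,0,0,0,0,40],[0,0,0,0,0,0,60],[0,0,0,0,0,0,60],[0,0,-15,0,0,0,60],[0,0,-35,0,0,0,60],[0,0,-40,0,0,0,60],[0,0,-35,0,0,0,60],[0,0,-25,0,0,0,60]]]'

```text
time: 39.33
tool_pos: [0.5665, 0.1323, 0.2545]
tool_rot: [0.001, 0.707, 0.707, 0.002]
contact_force: [0.6, -0.5, 0.3]
gripper_width: 0.701
grasp_force: 0.0
```

servo_tool --moves '[[[-25,0,-5,0,0,0,60],[-40,0,0,0,0,0,60],[-50,0,0,0,0,0,60],[-50,0,0,0,0,0,60],[-50,0,0,0,0,0,60],[-20,0,0,0,0,0,60],[0,0,0,0,0,0,60],[0,0,0,0,0,0,60]]]'

```text
time: 40.33
tool_pos: [0.5657, -0.1016, 0.2561]
tool_rot: [-0.0, 0.707, 0.707, 0.0]
contact_force: [0.7, 0.5, 0.5]
gripper_width: 0.7
grasp_force: 0.0
```

```bash
python3 - <<'E'
from h import *
from plant import manip
s=manip.grab_frame("side");t=manip.grab_frame("top");print(manip.state()["tool_pos"])
S=cv2.resize(s["image"][120:240,150:300],(400,320),interpolation=2);T=cv2.resize(t["image"][200:310,95:255],(400,320),interpolation=2)
cv2.imwrite("pics/e.png",np.hstack([S,T]))
E
```

```text
[ 0.56569677 -0.10139093  0.25591275]
```

View pics/e.png

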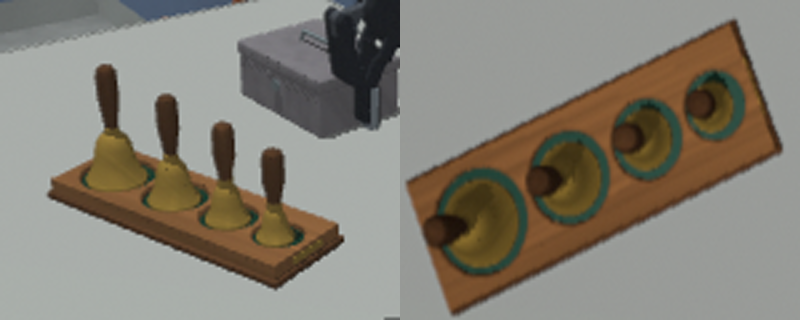

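All four bells stand upright in their recesses, each with an even green ring round it, and the arm is clear of them.

```bash
python3 -c "
from plant import manip
print(manip.job_done())"
```

```text
the job is handed in; nothing more can be done
None
```

All four bells are set down and released in their own recesses, largest to smallest. The final pictures show them upright and centred, I kept the arm well away from the vase, and the job is handed in; the hand-in gave no verdict.

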